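# Ready the sinker mould for the pour

## Task

Get the hinged sinker mould ready for a pour: swing its open half shut, take the core pin with the red knob out of the rack and push it down through the centre hole of the mould's top plate, through the cavity and into the base until its collar sits on the top plate. Then take both wooden handles together between the fingers and squeeze them firmly so that the halves stay pressed shut; finish still squeezing them, do not let go. Leave the other two pins, the bottle and the line spool where they are.

Things in the scene. Friction and masses are not known exactly. Their poses are not given: they have to be found in the camera images.
- mould: aluminium sinker mould, fixed; origin on the bench under the core axis, z up. Yellow board 130 (x) x 165 (y), base plate 56 x 96 with its top 26 mm up, two upright halves each 20 (x) x 80 (y), 26 to 78 mm up, meeting in the plane x = 0 when shut. Fixed half at x = -20 to 0, swinging half at x = 0 to 20 when shut. Vertical hinge at y = 46, both handles point to -y. Highest: top plate, 84 mm up
- swing_half (a joint): hinge angle of the swinging half: 0 = shut (stop), to 1.7 rad; opens anticlockwise from above, its handle towards the mould's +x. Stiff: stays where left, 1 to 2 N at the handle move it. It carries the steel top plate (40 x 72 x 6 mm) that covers both halves, with the 8.5 mm pin hole at its centre and, 20 mm nearer the handles, a 12 mm pour hole (not for the pin)
- hinge_axis (a point): point on the vertical hinge axis, 55 mm above the bench
- swing_handle (a point): middle of the wooden grip of the swinging half: level, round, 22 mm thick, 100 mm long along the half, centre line 55 mm up, 161 mm from the hinge axis along the half and 14 mm outside the meeting plane. Shut, the two grips lie side by side, 6 mm apart, 50 mm over their outsides
- fixed_handle: the equal wooden grip of the fixed half (22 mm thick, 100 mm long along its y); origin at its middle, which is at x = -14, y = -115, 55 mm up in the mould's frame; same axes as the mould; does not move
- top_hole (a point): centre of the pin hole (8.5 mm) at the upper face of the top plate, 84 mm up; swings with the swinging half, and stands over the base hole only when the mould is shut
- base_hole (a point): centre of the mouth of the hole (8.5 mm, 12 mm deep) in the base plate, on the core axis, 26 mm up; fixed
- red_pin_knob (a point): centre of the red knob of the core pin to use. Knob upright, 18 mm across, 26 high; under it a steel collar 24 mm across, 4 thick, its underside 17 mm below this point; under that a shaft 6 mm thick, 66 long, tapered over the last 6. About 40 g. Hangs upright in the rack by its collar. Home in the mould, the collar rests on the top plate and this point is 101 mm above the bench
- blue_pin_knob (a point): centre of the blue knob of another core pin, 4 mm shaft, otherwise alike; not needed
- white_pin_knob (a point): centre of the white knob of another core pin, 8 mm shaft, otherwise alike; not needed
- pin_rack: plywood pin rack 190 (x) x 64 (y) mm, its top board 82 mm up, fixed; origin on the bench under its centre. Three holes in a row along its x, 60 mm apart, one pin in each, in any order
- release_bottle: white bottle with red cap, 48 mm across, 130 mm high, origin under its centre; leave alone
- line_spool: spool of fishing line lying flat, 68 mm across, 42 mm high, origin under its centre; leave alone
Mind the look-alikes: they are no part of the job. What is shaped like the part that bears red_pin_knob but green is not meant.

How it is judged:
On the way, in this order (a step that is already met when the one before it is completed fails the run):
1. the two halves are swung shut (value of joint swing_half below 0.03 rad), for 0.2 s.
2. the red pin is home through the shut mould: collar down on the top plate, shaft in the base (value of joint swing_half below 0.03 rad and z of red_pin_knob in the frame of mould below 0.104 m and horizontal distance between red_pin_knob and base_hole below 0.005 m and angle between red_pin_knob's own z axis and vertical below 0.08 rad), for 0.2 s.
At the end, for the whole second after the job is handed in: Mould shut (hinge under 0.02 rad), red pin upright in it, its collar within 3 mm of the top plate and its knob within 5 mm of the core axis; the fingers still squeeze the handles, over 5 N on the fixed handle and over 5 N on the swinging half, through the last second (value of joint swing_half below 0.02 rad and z of red_pin_knob in the frame of mould below 0.104 m and horizontal distance between red_pin_knob and base_hole below 0.005 m and angle between red_pin_knob's own z axis and vertical below 0.08 rad and contact force between the fingers and swing_half above 5 N and contact force between the fingers and fixed_handle above 5 N); the arm keeps its last pose, push and grip.
It fails at once if the blue pin is taken or knocked out of its place (distance of blue_pin_knob from where it was at the start of the episode above 0.015 m).
It fails at once if the white pin is taken or knocked out of its place (distance of white_pin_knob from where it was at the start of the episode above 0.015 m).
It fails at once if the bottle is moved by more than 2 cm or knocked over (distance of release_bottle from where it was at the start of the episode above 0.02 m or angle between release_bottle's own z axis and vertical above 0.4 rad).
It fails at once if the line spool is moved by more than 2 cm (distance of line_spool from where it was at the start of the episode above 0.02 m).
It also fails if it takes over 67 s, if anything falls off the work surface, if the arm or the gripper's body presses on something with over 40 N, if the wrist force passes 120 N, or if a joint passes its speed limit or range.

## Robot

A 6-joint arm with a two-finger parallel gripper is mounted at the origin on the work surface. World frame = base frame: x ahead of the robot, y to its left, z up, the work surface at z = 0. Lengths are in m, angles in rad, forces in N, time in s.
With the tool pointing down it reaches from about 0.275 to 0.725 m from the base axis. Payload 5.6 kg.
Tool frame: the origin (TCP) lies at the very end of the fingers, on their centre line; the grasp point (between the pads) lies 19 mm behind it; z points along the fingers, y is the line along which they close (so a half turn about z gives the same grasp; the last joint's range is limited). The gripper opens to 85 mm and grips with 20 to 120 N. Pads are 22 mm wide; open, the fingers measure 114 mm over their backs; the gripper's body (76 mm by 85 mm) begins 54 mm behind the grasp point. The pads swing forward as they close: fully open they stand 13 mm farther back than shut.
Start: joints at [-0.844, 0.255, 0.108, 0, -1.424, -0.285], TCP at [0.235, -0.497, 0.231] pointing down, gripper open.
Joint ranges: [-2.95, 2.95], [-1.21, 1.97], [-1.09, 1.5], [-2.87, 1.71], [-2.94, -0.07], [-3.05, 3.05]. Speed limits (rad/s): [2.57, 2.57, 3.14, 3.14, 3.14, 3.14].

## Interface

Orientations are given as a unit quaternion [x, y, z, w].
In Python, from cell import manip gives the robot as it stands.
- The arm moves only by the tool servo_tool, never from a script. Its arguments are lists of equal length, an entry for each row: "travel": the shift along the world's x, y, z each as a share of 4 cm, from -1 to 1, a list of three; "turn": the turn, a rotation vector about the world's x, y, z each as a share of 0.12 rad, from -1 to 1, a list of three. A call has exactly 5 rows; each row shifts and turns the commanded pose from where the row before left it; what a row does not reach is not made up. A row lasts 1/12 s, in which the tool goes at most 41.7 mm and 7.16 degrees, less where a joint would pass 70% of its speed; a pose out of reach is approached as far as the arm can. A call with a number of a shift or a turn outside -1 to 1 is refused whole. A call with a gripper value outside its range is refused whole. "grip" is the opening, from 0 (shut) to 1 (fully open), set as the call begins (left out, the last holds). The fingers move at their own pace and stop on an object; "force" is the grip in N (left out, the last holds). Time passes only in rows, so rows that do not move let the fingers close, or fill a call up. It gives the time, the measured TCP pose, the force, the opening and the grip force at its end, in the units of the state.
- manip.sense(): the state, without advancing time (a new reading comes with each control period).
- manip.snapshot(name): name is "side" or "top"; returns the picture (480x640x3 uint8, red, green, blue); there is no depth.
- manip.get_calibration(name): a dict with "K" (3x3 intrinsics, pixels), "world_from_camera" (4x4, takes a point from camera to world coordinates). Camera axes: x right, y up, looking along -z (the intrinsics and any distortion apply to the point x, -y, -z); pixel columns grow to the right and rows downward; lengths in m; the calibration is good to about 2 mm. A picture is of the moment at which its call begins. get_calibration takes no time and is no camera call.
- manip.sign_off(): hands the job in; it is judged then, once.
Trained networks look in the newest picture that a camera, given by its name, has taken for a name from the list of things; names that differ only in an ending like _2 or _b are one class to them, and where a whole thing is asked for, a point or a joint stands for the part that bears it (a point fixed in the world has none). Each returns a list of dicts, best first, with "confidence" (0 to 1); they miss things now and then, are a little off and sometimes report something else, mostly with a low value. They report only what shows in the picture. A call takes as long as a camera call. They do not tell look-alikes from the thing itself.
- manip.silhouettes(camera, name): "pixels" (480x640 bool, what is visible of it).
- manip.tip_of(camera, name): "position" ([x, y, z] in m, in world coordinates, good to about 4 mm: a listed point, or the origin of a listed thing).
The state is a dict: "t": time; "q": joint angles; "qvel": joint speeds; "joint_efforts": joint torques, N m; "position": TCP position; "eef_rot": TCP orientation; "contact_force": force on the tool from outside, world axes, zero at the start; "wrist_torque": the same for the moment, N m; "opening": finger opening in m; "finger_force": force on a finger pad.
Only numpy, scipy, OpenCV 4.12 (cv2) and the standard library are available. Lean on these libraries where they do the work, as an engineer would, in place of code of your own. Each camera call takes 0.05 s, during which the arm holds its last target. There are 200 camera calls.

## Working session

There is one attempt and no reset: what is moved stays moved. The work goes in short steps, Python scripts to look and compute and a tool call to move; the robot and the scene stay as the last step left them, time stands still between calls to the robot, and variables do not carry over. Pictures are saved under pics/ and viewed, at most 10 in all, crops included, and the job is handed in when it is done.

Besides the shell and the picture viewer there is one more tool, called after "Call:" as name(argument=value, ...), one argument or row to a line, values as JSON. servo_tool: Moves the arm, as the interface text tells. Its arguments: {"type":"object","properties":{"travel":{"type":"array"},"turn":{"type":"array"},"grip":{"type":"number"},"force":{"type":"number"}},"required":["travel","turn"]}

```bash
mkdir -p pics; cat > h.py <<'E'
import numpy as np, cv2
from cell import manip
def snap(c,n):
    im=manip.snapshot(c); cv2.imwrite(f'pics/{n}.png',im[:,:,::-1]); return im
def proj(c,p):
    k=manip.get_calibration(c); T=np.linalg.inv(np.array(k['world_from_camera'])); q=T[:3,:3]@np.array(p)+T[:3,3]
    v=np.array(k['K'])@np.array([q[0],-q[1],-q[2]]); return v[:2]/v[2]
def ray(c,uv,z):
    k=manip.get_calibration(c); T=np.array(k['world_from_camera']); d=np.linalg.inv(np.array(k['K']))@np.array([uv[0],uv[1],1.])
    d=T[:3,:3]@np.array([d[0],-d[1],-d[2]]); o=T[:3,3]; return o+d*(z-o[2])/d[2]
def tip(c,n,k=3):
    for r in manip.tip_of(c,n)[:k]: print(c,n,round(r['confidence'],2),np.round(r['position'],4),np.round(proj(c,r['position']),0))
E
python3 - <<'E'
from h import *
for c in('top','side'):
    snap(c,c+'0'); print(c, np.round(manip.get_calibration(c)['world_from_camera'],3).tolist())
for n in 'mould hinge_axis swing_handle fixed_handle top_hole base_hole red_pin_knob blue_pin_knob white_pin_knob pin_rack release_bottle line_spool'.split():
    for c in('top','side'): tip(c,n)
print(manip.sense())
E
```

```text
top [[0.023, 0.995, -0.097, 0.42], [-0.999, 0.021, -0.024, -0.001], [-0.021, 0.097, 0.995, 1.298], [0.0, 0.0, 0.0, 1.0]]
side [[0.943, 0.186, -0.276, 0.244], [-0.332, 0.573, -0.749, -0.779], [0.019, 0.798, 0.602, 0.752], [0.0, 0.0, 0.0, 1.0]]
side mould 0.7 [0.5143 0.1132 0.0017] [300. 252.]
top hinge_axis 0.75 [0.5126 0.1584 0.0571] [263. 250.]
side hinge_axis 0.59 [0.5082 0.1602 0.0532] [293. 227.]
side hinge_axis 0.45 [0.5513 0.1308 0.083 ] [311. 221.]
top swing_handle 0.73 [0.661  0.0951 0.0564] [291. 190.]
side swing_handle 0.7 [0.6592 0.0898 0.0528] [355. 231.]
top fixed_handle 0.63 [ 0.5084 -0.0029  0.0554] [329. 253.]
side fixed_handle 0.66 [ 0.5027 -0.0075  0.0545] [310. 266.]
top top_hole 0.71 [ 0.4787 -0.2941  0.1002] [456. 267.]
top top_hole 0.61 [0.55   0.1314 0.0835] [273. 233.]
side top_hole 0.73 [0.5531 0.1334 0.085 ] [312. 219.]
top base_hole 0.86 [0.5154 0.113  0.0302] [282. 250.]
side base_hole 0.72 [0.5138 0.1122 0.0228] [300. 246.]
top red_pin_knob 0.67 [ 0.4455 -0.3742  0.009 ] [479. 283.]
top red_pin_knob 0.67 [ 0.3302 -0.2481  0.0111] [428. 329.]
top red_pin_k
[... 1112 characters left out ...]
([-8.44407450e-01,  2.55087027e-01,  1.08220219e-01,  3.36437102e-06,
       -1.42385777e+00, -2.84571251e-01]), 'qvel': array([ 1.57020467e-03,  6.65783340e-05,  1.45476793e-04, -5.79356509e-04,
       -1.20919030e-03, -2.85787727e-04]), 'joint_efforts': array([ 1.57214436e-04, -3.86407006e+01,  2.38066524e+01,  5.36782712e+00,
       -5.22822902e-04,  1.06178260e-05]), 'position': array([ 0.23519026, -0.49719503,  0.23129853]), 'eef_rot': array([-2.19116681e-01,  9.75698662e-01, -3.21919737e-05,  1.59143931e-05]), 'contact_force': array([ 0.12702953,  0.14210434, -0.52213983]), 'wrist_torque': array([0.00763364, 0.00541855, 0.02344066]), 'finger_force': 0.0, 'opening': 0.08525448020327116}
```

View pics/top0.png

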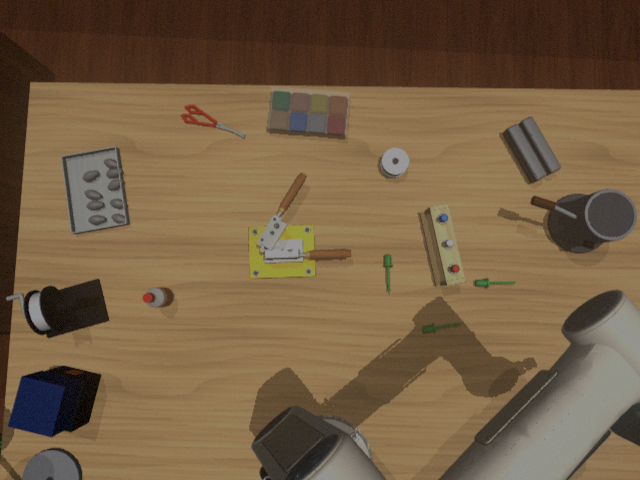

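View pics/side0.png

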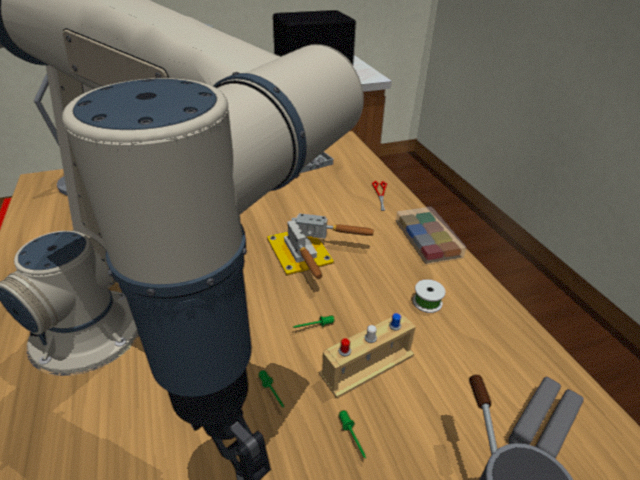

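Red‑knob candidates in the top view are the red pin in the rack (455,268), the green look‑alikes at (388,262), (482,283) and (430,328), and the bottle's red cap (150,298). By the description it is the red knob in the rack. Next I'll check that in a crop and fit the mould pose.

```bash
cat > fit.py <<'E'
from h import *
from scipy.optimize import least_squares
# colour blobs, triangulation
def blob(im,f,box=None):
    hsv=cv2.cvtColor(im,cv2.COLOR_RGB2HSV); m=f(hsv)
    if box: b=np.zeros_like(m); x0,y0,x1,y1=box; b[y0:y1,x0:x1]=1; m=m&b
    v,u=np.nonzero(m); return np.array([u.mean(),v.mean()]),len(u)
def tri(obs):
    A=[];B=[]
    for c,uv in obs:
        a=ray(c,uv,0.);b=ray(c,uv,.2);d=(b-a)/np.linalg.norm(b-a);P=np.eye(3)-np.outer(d,d);A.append(P);B.append(P@a)
    return np.linalg.lstsq(np.vstack(A),np.hstack(B),rcond=None)[0]
red=lambda h:((h[...,0]<6)|(h[...,0]>174))&(h[...,1]>180)&(h[...,2]>70)
E
python3 - <<'E'
from fit import *
t=cv2.imread('pics/top0.png')[:,:,::-1].copy(); s=cv2.imread('pics/side0.png')[:,:,::-1].copy()
a,na=blob(t,red,(440,255,470,285)); b,nb=blob(s,red,(330,330,365,365))
print(a,na,b,nb,tri([('top',a),('side',b)]),ray('top',a,.099),ray('side',b,.099))
# yellow board
for c,im in(('top',t),('side',s)):
    h=cv2.cvtColor(im,cv2.COLOR_RGB2HSV); m=((h[...,0]>24)&(h[...,0]<34)&(h[...,1]>200)&(h[...,2]>120)).astype(np.uint8)
    n,l,st,_=cv2.connectedComponentsWithStats(m); x=[tuple(r) for r in st if 30<r[4]<9000]; print(c,x)
    v,u=np.nonzero(m); P=np.array([ray(c,(p,q),.012)[:2] for p,q in zip(u,v)]); 
    r=cv2.minAreaRect((P*1000).astype(np.float32)); print(r)
L={'hinge_axis':(0,.046),'fixed_handle':(-.014,-.115),'base_hole':(0,0)}
O=[((0,.046),(.5126,.1584)),((0,.046),(.5082,.1602)),((-.014,-.115),(.5084,-.0029)),((-.014,-.115),(.5027,-.0075)),((0,0),(.5154,.113)),((0,0),(.5138,.1122)),((0,0),(.5143,.1132))]
f=lambda p:np.concatenate([[p[0]+np.cos(p[2])*l[0]-np.sin(p[2])*l[1]-o[0],p[1]+np.sin(p[2])*l[0]+np.cos(p[2])*l[1]-o[1]] for l,o in O])
print(least_squares(f,[.51,.11,0]).x)
A=cv2.resize(t[215:300,235:360],None,fx=5,fy=5,interpolation=cv2.INTER_CUBIC)[:,:,::-1]
B=cv2.resize(t[235:300,420:500],None,fx=5,fy=5,interpolation=cv2.INTER_CUBIC)[:,:,::-1]
C=cv2.resize(s[300:395,310:420],None,fx=3,fy=3)[:,:,::-1]
W=np.zeros((600,800,3),np.uint8); W[:425,:625]=A; cv2.imwrite('pics/cA.png',W[:425,:625])
W[:]=0; W[:325,:400]=B; W[:285,410:740]=C; cv2.imwrite('pics/cB.png',W[:330])
E
```

```text
[453. 268.] 1 [344.69565217 344.97826087] 92 [ 0.4760021  -0.28820918  0.09954429] [ 0.47634592 -0.28844739  0.099     ] [ 0.47586503 -0.2877306   0.099     ]
top []Traceback (most recent call last):
  File "<stdin>", line 10, in <module>
cv2.error: OpenCV(4.12.0) /io/opencv/modules/imgproc/src/convhull.cpp:143: error: (-215:Assertion failed) total >= 0 && (depth == CV_32F || depth == CV_32S) in function 'convexHull'
```

```bash
python3 - <<'E'
from fit import *
t=cv2.imread('pics/top0.png')[:,:,::-1].copy(); s=cv2.imread('pics/side0.png')[:,:,::-1].copy()
print('knob hsv',cv2.cvtColor(t,cv2.COLOR_RGB2HSV)[268,451:460].tolist(),'board',t[272,255],s[262,285])
red2=lambda h:((h[...,0]<8)|(h[...,0]>172))&(h[...,1]>140)&(h[...,2]>60)
a,na=blob(t,red2,(440,255,470,285)); b,nb=blob(s,red2,(330,330,365,365))
print(a,na,b,nb,tri([('top',a),('side',b)]),ray('top',a,.105),ray('side',b,.099))
for c,im in(('top',t),('side',s)):
    h=cv2.cvtColor(im,cv2.COLOR_RGB2HSV); m=((h[...,0]>23)&(h[...,0]<36)&(h[...,1]>180)&(h[...,2]>100)).astype(np.uint8)
    m[:200]=0;m[300:]=0;m[:,:230]=0;m[:,350:]=0
    v,u=np.nonzero(m); print(c,len(u))
    if len(u): print(cv2.minAreaRect(np.array([ray(c,(p,q),.012)[:2]*1000 for p,q in zip(u,v)]).astype(np.float32)))
O=[((0,.046),(.5126,.1584)),((0,.046),(.5082,.1602)),((-.014,-.115),(.5084,-.0029)),((-.014,-.115),(.5027,-.0075)),((0,0),(.5154,.113)),((0,0),(.5138,.1122)),((0,0),(.5143,.1132))]
f=lambda p:np.concatenate([[p[0]+np.cos(p[2])*l[0]-np.sin(p[2])*l[1]-o[0],p[1]+np.sin(p[2])*l[0]+np.cos(p[2])*l[1]-o[1]] for l,o in O])
print(least_squares(f,[.51,.11,0]).x)
A=cv2.resize(t[215:300,235:360],None,fx=3,fy=3,interpolation=cv2.INTER_CUBIC)[:,:,::-1]
B=cv2.resize(t[235:300,420:500],None,fx=4,fy=4,interpolation=cv2.INTER_CUBIC)[:,:,::-1]
C=cv2.resize(s[300:395,310:420],None,fx=3,fy=3)[:,:,::-1]
W=np.zeros((600,800,3),np.uint8); W[:255,:375]=A; W[:260,400:720]=B; W[290:575,:330]=C; cv2.imwrite('pics/cA.png',W)
E
```

```text
knob hsv [[14, 166, 63], [8, 155, 82], [5, 181, 138], [2, 166, 149], [4, 164, 149], [5, 169, 149], [4, 166, 149], [3, 161, 150], [11, 135, 132]] board [79 71 67] [200 171   0]
[455.2972973  268.16216216] 37 [344.71428571 344.98095238] 105 [ 0.47491066 -0.29206581  0.1044792 ] [ 0.47581164 -0.29225077  0.105     ] [ 0.47589517 -0.28774727  0.099     ]
top 0
side 671
((511.2579650878906, 116.80821228027344), (129.1700439453125, 167.95840454101562), 3.934258460998535)
[0.51369361 0.11227404 0.05439886]
```

View pics/cA.png

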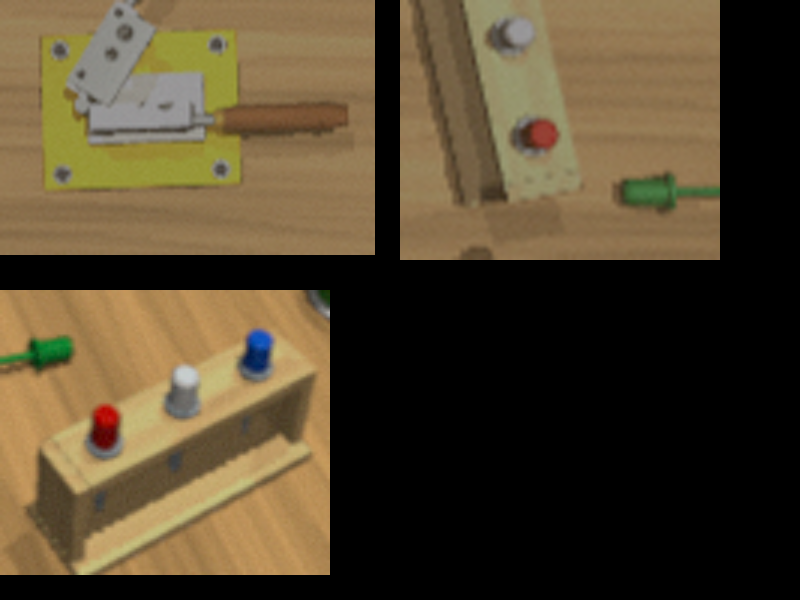

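The crop confirms it: the red knob is the end pin of the rack, at about (455,268) top and (345,345) side, upright by its collar. Green pins only lie on the bench. The swinging half is about 1 rad open and its handle points to world +x.

Call:
servo_tool(
  travel=[
    [0.55,0.8,0],
    [0.55,0.8,0],
    [0.55,0.8,0],
    [0.55,0.8,0],
    [0.55,0.8,0],
  ],
  turn=[
    [0,0,-0.34],
    [0,0,-0.34],
    [0,0,-0.34],
    [0,0,-0.34],
    [0,0,-0.34],
  ],
  grip=0,
  force=30,
)

```text
t: 1.72
position: [0.3458, -0.3357, 0.2315]
eef_rot: [-0.117, 0.993, -0.0, 0.0]
contact_force: [0.8, -0.4, -0.3]
opening: 0.0256
finger_force: 0.0
```

Call:
servo_tool(
  travel=[
    [0.55,0.8,0],
    [0.55,0.8,0],
    [0.55,0.8,0],
    [0.55,0.8,0],
    [0.55,0.8,0],
  ],
  turn=[
    [0,0,0],
    [0,0,0],
    [0,0,0],
    [0,0,0],
    [0,0,0],
  ],
)

```text
t: 2.13
position: [0.4559, -0.1754, 0.2316]
eef_rot: [-0.119, 0.993, -0.0, 0.0]
contact_force: [0.0, -0.2, -1.1]
opening: -0.0004
finger_force: 0.0
```

Call:
servo_tool(
  travel=[
    [0.55,0.8,0],
    [0.55,0.8,0],
    [0.55,0.8,0],
    [0.55,0.8,0],
    [0.55,0.8,0],
  ],
  turn=[
    [0,0,0],
    [0,0,0],
    [0,0,0],
    [0,0,0],
    [0,0,0],
  ],
)

```text
t: 2.55
position: [0.566, -0.0153, 0.2315]
eef_rot: [-0.119, 0.993, -0.0, 0.0]
contact_force: [1.0, -0.6, 0.9]
opening: 0.0002
finger_force: 0.0
```

Call:
servo_tool(
  travel=[
    [0.55,0.8,0],
    [0.55,0.8,0],
    [0.55,0.8,0],
    [0.55,0.8,0],
    [0,0,0],
  ],
  turn=[
    [0,0,0],
    [0,0,0],
    [0,0,0],
    [0,0,0],
    [0,0,0],
  ],
)

```text
t: 2.97
position: [0.655, 0.1163, 0.2276]
eef_rot: [-0.121, 0.993, 0.0, -0.002]
contact_force: [-1.5, -1.2, -1.9]
opening: -0.0
finger_force: 0.0
```

Call:
servo_tool(
  travel=[
    [0.25,0.4,-0.1],
    [0.25,0.3,-0.5],
    [0,0,-0.7],
    [0,0,-0.7],
    [0,0,-0.7],
  ],
  turn=[
    [0,0,0],
    [0,0,0],
    [0,0,0],
    [0,0,0],
    [0,0,0],
  ],
)

```text
t: 3.38
position: [0.6732, 0.1391, 0.1218]
eef_rot: [-0.119, 0.993, 0.0, 0.0]
contact_force: [0.5, -0.0, -0.3]
opening: 0.0
finger_force: 0.0
```

Call:
servo_tool(
  travel=[
    [0,0,-0.7],
    [0,0,-0.7],
    [0,0,-0.6],
    [0,0,0],
    [0,0,0],
  ],
  turn=[
    [0,0,0],
    [0,0,0],
    [0,0,0],
    [0,0,0],
    [0,0,0],
  ],
)

```text
t: 3.8
position: [0.6725, 0.1383, 0.0423]
eef_rot: [-0.119, 0.993, -0.001, -0.001]
contact_force: [0.7, 1.0, 1.1]
opening: 0.0002
finger_force: 0.0
```

Call:
servo_tool(
  travel=[
    [-0.11,-0.31,0],
    [-0.11,-0.31,0],
    [-0.11,-0.31,0],
    [-0.11,-0.31,0],
    [-0.11,-0.31,0],
  ],
  turn=[
    [0,0,0],
    [0,0,0],
    [0,0,0],
    [0,0,0],
    [0,0,0],
  ],
)

```text
t: 4.22
position: [0.6511, 0.0756, 0.0445]
eef_rot: [-0.118, 0.993, 0.0, 0.001]
contact_force: [0.2, 1.1, 0.2]
opening: -0.0002
finger_force: 0.7
```

Call:
servo_tool(
  travel=[
    [-0.18,-0.21,0],
    [-0.18,-0.21,0],
    [-0.18,-0.21,0],
    [-0.18,-0.21,0],
    [-0.2,-0.21,0],
  ],
  turn=[
    [0,0,0],
    [0,0,0],
    [0,0,0],
    [0,0,0],
    [0,0,0],
  ],
)

```text
t: 4.63
position: [0.6135, 0.0341, 0.0433]
eef_rot: [-0.119, 0.993, 0.0, -0.0]
contact_force: [1.8, 1.9, 1.2]
opening: 0.0002
finger_force: 0.7
```

Call:
servo_tool(
  travel=[
    [-0.18,-0.1,0],
    [-0.18,-0.1,0],
    [-0.18,-0.1,0],
    [-0.18,-0.1,0],
    [-0.18,-0.1,0],
  ],
  turn=[
    [0,0,0],
    [0,0,0],
    [0,0,0],
    [0,0,0],
    [0,0,0],
  ],
)

```text
t: 5.05
position: [0.5776, 0.0148, 0.0433]
eef_rot: [-0.119, 0.993, 0.0, -0.0]
contact_force: [1.5, 1.4, -0.4]
opening: -0.0004
finger_force: 0.7
```

Call:
servo_tool(
  travel=[
    [-0.1,-0.02,0],
    [-0.1,-0.02,0],
    [-0.1,-0.02,0],
    [-0.1,0,0],
    [0,0,0],
  ],
  turn=[
    [0,0,0],
    [0,0,0],
    [0,0,0],
    [0,0,0],
    [0,0,0],
  ],
)

```text
t: 5.47
position: [0.5615, 0.0124, 0.0432]
eef_rot: [-0.119, 0.993, 0.0, -0.0]
contact_force: [0.8, -0.9, 0.4]
opening: -0.0008
finger_force: 0.1
```

Call:
servo_tool(
  travel=[
    [-0.04,0,0],
    [-0.04,0,0],
    [-0.04,0,0],
    [-0.04,0,0],
    [0,0,0],
  ],
  turn=[
    [0,0,0],
    [0,0,0],
    [0,0,0],
    [0,0,0],
    [0,0,0],
  ],
)

```text
t: 5.88
position: [0.5564, 0.0125, 0.0434]
eef_rot: [-0.119, 0.993, -0.0, 0.001]
contact_force: [2.5, -1.4, -2.5]
opening: 0.0001
finger_force: 1.5
```

Call:
servo_tool(
  travel=[
    [-0.04,0,0],
    [-0.03,0,0],
    [-0.03,0,0],
    [0,0,0],
    [0,0,0],
  ],
  turn=[
    [0,0,0],
    [0,0,0],
    [0,0,0],
    [0,0,0],
    [0,0,0],
  ],
)

```text
t: 6.3
position: [0.556, 0.0127, 0.0441]
eef_rot: [-0.119, 0.993, -0.0, 0.004]
contact_force: [12.2, -2.4, -7.7]
opening: -0.0
finger_force: 6.2
```

Call:
servo_tool(
  travel=[
    [0.4,0,0],
    [0.4,0,0],
    [0.2,0,1],
    [0,0,1],
    [0,0,1],
  ],
  turn=[
    [0,0,0],
    [0,0,0],
    [0,0,0],
    [0,0,0],
    [0,0,0],
  ],
)

```text
t: 6.72
position: [0.5909, 0.0124, 0.1637]
eef_rot: [-0.119, 0.993, 0.0, -0.002]
contact_force: [1.1, 0.0, 0.2]
opening: -0.0
finger_force: 0.0
```

Call:
servo_tool(
  travel=[
    [-0.5,-0.9,0.3],
    [-0.5,-0.9,0.2],
    [-0.5,-0.9,0],
    [-0.5,-0.9,0],
    [-0.5,-0.9,0],
  ],
  turn=[
    [0,0,0],
    [0,0,0],
    [0,0,0],
    [0,0,0],
    [0,0,0],
  ],
  grip=0.75,
)

```text
t: 7.13
position: [0.4907, -0.1671, 0.1828]
eef_rot: [-0.119, 0.993, 0.001, -0.001]
contact_force: [0.5, 0.0, 0.7]
opening: 0.0606
finger_force: 0.0
```

Call:
servo_tool(
  travel=[
    [-0.15,-0.8,0],
    [-0.15,-0.8,0],
    [-0.1,-0.8,0],
    [0,0,0],
    [0,0,0],
  ],
  turn=[
    [0,0,0],
    [0,0,0],
    [0,0,0],
    [0,0,0],
    [0,0,0],
  ],
)

```text
t: 7.55
position: [0.4755, -0.2631, 0.1822]
eef_rot: [-0.117, 0.993, 0.001, -0.001]
contact_force: [-0.1, 0.8, 0.1]
opening: 0.0642
finger_force: 0.0
```

```bash
python3 - <<'E'
from fit import *
t=snap('top','t1'); s=snap('side','s1')
for n in 'top_hole hinge_axis swing_handle fixed_handle red_pin_knob'.split():
    for c in('top','side'): tip(c,n)
st=manip.sense(); print(st['position'],st['q'])
A=cv2.resize(t[215:300,235:360],None,fx=6,fy=6,interpolation=cv2.INTER_CUBIC)[:,:,::-1]
cv2.imwrite('pics/c2.png',A)
E
```

```text
top top_hole 0.61 [0.5126 0.1095 0.0816] [282. 249.]
side top_hole 0.77 [0.5138 0.1098 0.0845] [300. 227.]
top hinge_axis 0.92 [0.5156 0.1591 0.0546] [263. 248.]
side hinge_axis 0.78 [0.5082 0.1583 0.0555] [293. 226.]
side hinge_axis 0.31 [ 0.7412 -0.1627 -0.001 ] [428. 304.]
top swing_handle 0.93 [0.5381 0.0017 0.0576] [328. 240.]
side swing_handle 0.78 [0.5334 0.0015 0.051 ] [321. 262.]
top fixed_handle 0.78 [ 0.5086 -0.002   0.0535] [329. 253.]
side fixed_handle 0.58 [ 0.5029 -0.0088  0.0528] [311. 267.]
top red_pin_knob 0.61 [ 0.3272 -0.2447  0.0109] [427. 330.]
side red_pin_knob 0.86 [ 0.4488 -0.3729  0.01  ] [346. 417.]
side red_pin_knob 0.67 [ 0.4985 -0.1421  0.0106] [328. 319.]
side red_pin_knob 0.65 [ 0.4742 -0.2932  0.0975] [345. 348.]
[ 0.47677415 -0.26203267  0.18292564] [-2.14808831e-01  2.62523673e-01 -5.19916875e-03 -5.46175229e-05
 -1.30301638e+00 -1.11773779e+00]
```

View pics/c2.png

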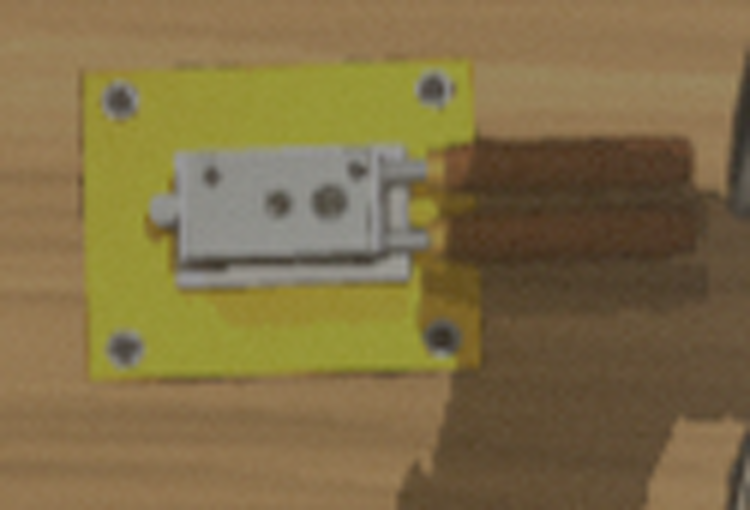

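View pics/s1.png

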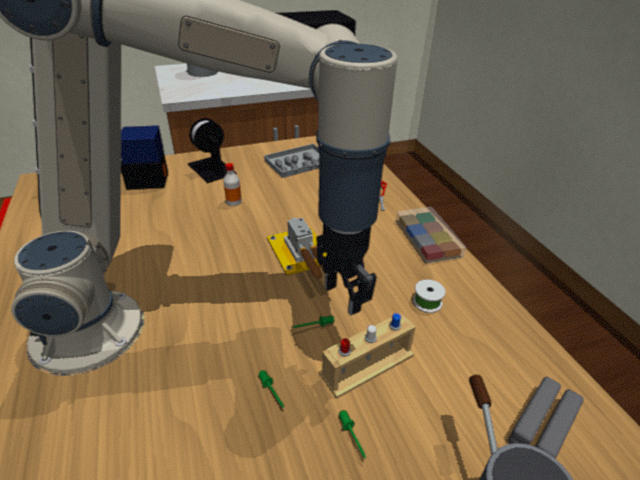

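The mould is shut: the grips lie side by side, and the pin hole shows at about (281,249) in the top view. Next is the red pin.

Call:
servo_tool(
  travel=[
    [0,-0.4,0],
    [-0.03,-0.34,-0.3],
    [0,0,-0.6],
    [0,0,-0.6],
    [0,0,-0.5],
  ],
  turn=[
    [0,0,0],
    [0,0,0],
    [0,0,0],
    [0,0,0],
    [0,0,0],
  ],
)

```text
t: 8.57
position: [0.475, -0.2919, 0.1014]
eef_rot: [-0.118, 0.993, 0.0, -0.0]
contact_force: [-0.2, -0.2, -1.0]
opening: 0.0638
finger_force: 0.0
```

Call:
servo_tool(
  travel=[
    [0,0,-0.3],
    [0,0,0],
    [0,0,0],
    [0,0,0],
    [0,0,0],
  ],
  turn=[
    [0,0,0],
    [0,0,0],
    [0,0,0],
    [0,0,0],
    [0,0,0],
  ],
)

```text
t: 8.98
position: [0.4764, -0.2923, 0.0923]
eef_rot: [-0.119, 0.993, -0.001, 0.001]
contact_force: [0.0, -0.1, 0.7]
opening: 0.0641
finger_force: 0.0
```

```bash
python3 - <<'E'
from fit import *
def hole(c,im,u0,v0,r,z):
    g=cv2.cvtColor(im,cv2.COLOR_RGB2GRAY).astype(float)[v0-r:v0+r+1,u0-r:u0+r+1]; w=np.clip(np.median(g)-8-g,0,None)
    V,U=np.mgrid[v0-r:v0+r+1,u0-r:u0+r+1]; uv=[(w*U).sum()/w.sum(),(w*V).sum()/w.sum()]; print(c,np.round(uv,2),ray(c,uv,z)); print(g.astype(int)); return uv
t=cv2.imread('pics/t1.png')[:,:,::-1].copy(); s=cv2.imread('pics/s1.png')[:,:,::-1].copy()
hole('top',t,281,249,3,.083); u=proj('side',[.513,.1105,.083]); print(u); hole('side',s,int(round(u[0])),int(round(u[1])),4,.083)
t=snap('top','t2'); s=snap('side','s2'); st=manip.sense(); print(st['position'],st['opening'])
C=cv2.resize(s[260:400,280:440],None,fx=4,fy=4)[:,:,::-1]; cv2.imwrite('pics/c3.png',C)
E
```

```text
top [281.08 248.4 ] [0.51427259 0.11171743 0.083     ]
[[141 136 133 126 130 139 143]
 [141 120 101  86 101 127 142]
 [142 108  77  77  80 110 137]
 [140 113 101  82  73 112 139]
 [141 125 115  91  98 125 140]
 [142 139 128 123 131 142 144]
 [142 143 144 147 144 143 143]]
[299.72383953 227.65610009]
side [301.39 229.38] [0.51478526 0.10208531 0.083     ]
[[147 147 145 150 149 150 147 141 145]
 [151 144 135 134 135 139 142 149 149]
 [150 136 113 104 101 116 142 146 147]
 [148 139 121 104 111 125 143 149 147]
 [151 149 147 143 145 146 148 149 146]
 [148 147 152 148 144 140 136 133 134]
 [150 148 148 143 127 106  93  91 105]
 [150 152 149 135 114  85  83  83  99]
 [148 154 149 148 138 126 119 119 127]]
[ 0.4761483  -0.29209481  0.09197729] 0.06417348871226679
```

View pics/c3.png

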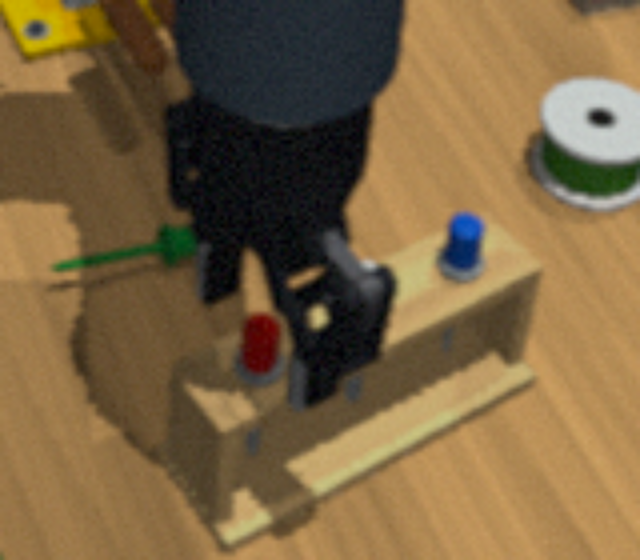

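Fingers straddle the red knob (crop 262,345), blue and white are clear. Closing and lifting.

Call:
servo_tool(
  travel=[
    [0,0,-0.04],
    [0,0,0],
    [0,0,0],
    [0,0,0],
    [0,0,0],
  ],
  turn=[
    [0,0,0],
    [0,0,0],
    [0,0,0],
    [0,0,0],
    [0,0,0],
  ],
  grip=0,
  force=40,
)

```text
t: 9.5
position: [0.4756, -0.2919, 0.0895]
eef_rot: [-0.119, 0.993, -0.0, 0.0]
contact_force: [0.5, 0.2, 2.2]
opening: 0.0164
finger_force: 39.1
```

Call:
servo_tool(
  travel=[
    [0,0,0],
    [0,0,0],
    [0,0,0],
    [0,0,0.1],
    [0,0,0.2],
  ],
  turn=[
    [0,0,0],
    [0,0,0],
    [0,0,0],
    [0,0,0],
    [0,0,0],
  ],
)

```text
t: 9.92
position: [0.4746, -0.2915, 0.1005]
eef_rot: [-0.119, 0.993, 0.001, -0.001]
contact_force: [-0.1, -0.5, -0.8]
opening: 0.0164
finger_force: 39.0
```

Call:
servo_tool(
  travel=[
    [0,0,0.5],
    [0,0,0.5],
    [0,0,0.6],
    [0,0,0.6],
    [0,0,0.5],
  ],
  turn=[
    [0,0,0],
    [0,0,0],
    [0,0,0],
    [0,0,0],
    [0,0,0],
  ],
)

```text
t: 10.33
position: [0.4756, -0.2921, 0.2118]
eef_rot: [-0.119, 0.993, -0.001, 0.001]
contact_force: [0.9, 0.6, -0.1]
opening: 0.0162
finger_force: 39.1
```

```bash
python3 - <<'E'
from fit import *
print(ray('side',(299.2,226.5),.083))
s=snap('side','s3'); st=manip.sense(); print(st['position'],st['opening'],st['finger_force'])
p=st['position']; print(proj('side',p))
C=cv2.resize(s[210:370,280:440],None,fx=3.7,fy=3.7)[:,:,::-1]; cv2.imwrite('pics/c4.png',C)
E
```

```text
[0.51322519 0.11572975 0.083     ]
[ 0.47713395 -0.29335926  0.2161119 ] 0.01637645899318061 39.074522852897644
[350.16894721 301.39329755]
```

View pics/c4.png

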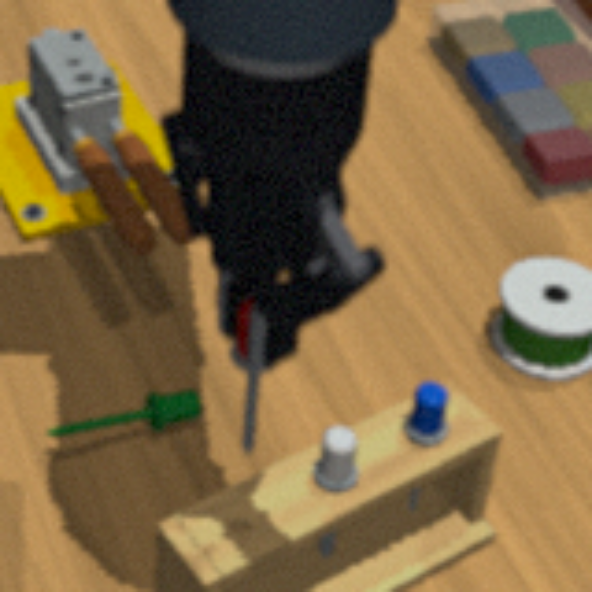

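Pin held upright, with white and blue still in the rack. Carrying it over the mould.

Call:
servo_tool(
  travel=[
    [0.07,0.7,0],
    [0.08,0.9,0],
    [0.08,0.9,0],
    [0.08,0.9,0],
    [0.08,0.9,0],
  ],
  turn=[
    [0,0,0],
    [0,0,0],
    [0,0,0],
    [0,0,0],
    [0,0,0],
  ],
)

```text
t: 10.8
position: [0.4908, -0.1184, 0.2098]
eef_rot: [-0.118, 0.993, 0.0, 0.0]
contact_force: [0.2, 0.5, -0.6]
opening: 0.0161
finger_force: 39.2
```

Call:
servo_tool(
  travel=[
    [0.08,0.9,0],
    [0.08,0.9,0],
    [0.08,0.9,0],
    [0.08,0.9,0],
    [0.08,0.9,0],
  ],
  turn=[
    [0,0,0],
    [0,0,0],
    [0,0,0],
    [0,0,0],
    [0,0,0],
  ],
)

```text
t: 11.22
position: [0.5068, 0.0619, 0.2099]
eef_rot: [-0.119, 0.993, 0.0, 0.0]
contact_force: [0.7, 0.1, -0.3]
opening: 0.0164
finger_force: 39.2
```

Call:
servo_tool(
  travel=[
    [0.08,0.8,-0.2],
    [0.08,0.49,-0.4],
    [0,0,-0.4],
    [0,0,0],
    [0,0,0],
  ],
  turn=[
    [0,0,0],
    [0,0,0],
    [0,0,0],
    [0,0,0],
    [0,0,0],
  ],
)

```text
t: 11.63
position: [0.513, 0.1114, 0.1692]
eef_rot: [-0.119, 0.993, -0.001, -0.001]
contact_force: [0.2, -0.3, -0.2]
opening: 0.0164
finger_force: 39.2
```

```bash
python3 - <<'E'
from fit import *
t=snap('top','t5');s=snap('side','s5'); st=manip.sense(); p=st['position']; print(p,st['contact_force'],st['opening'])
print('tip exp',proj('side',p+[0,0,-.0735]),'knob',proj('side',p+[0,0,.0095]),'top',proj('top',p))
u0,v0=250,160
C=cv2.resize(s[v0:v0+120,u0:u0+120],None,fx=5,fy=5,interpolation=cv2.INTER_CUBIC)[:,:,::-1]; cv2.imwrite('pics/c5.png',C)
g=cv2.cvtColor(s,cv2.COLOR_RGB2GRAY); print(g[200:232:1,288:312])
E
```

```text
[0.51407661 0.11117723 0.17064791] [ 0.71098065  0.08812792 -0.45120384] 0.016393069991627544
tip exp [299.9952483  222.88325354] knob [299.66016409 194.76155546] top [277.72538049 245.33828983]
[[137 145 141 139 140 138 128  87  47  52  56  57  60  47  48  62  84 112
  136 142 145 143 143 140]
 [139 140 147 139 135 141 128  96  70  59  59  65  56  59  62  81 107 132
  134 140 141 143 140 141]
 [134 139 141 140 138 143 138 131 112  88  70  66  61  76  98 112 128 132
  135 132 139 143 144 142]
 [136 143 139 144 139 137 139 138 140 126 106  67  76 105 136 138 139 132
  130 137 134 140 142 138]
 [136 137 144 138 143 140 139 142 145 139 115  73  78 114 140 143 139 133
  133 133 130 140 140 144]
 [133 135 137 140 142 141 139 142 144 143 120  78  80 117 139 141 137 133
  131 129 129 136 138 143]
 [135 136 140 141 139 141 141 143 141 142 118  75  78 121 142 140 141 134
  135 132 133 134 136 140]
 [128 131 136 138 139 145 141 143 139 138 118  75  78 116 141 143 135 140
  137 132 134 129 136 135]
 [128 136 133 136 141 140 140 143 145 140 118  71  75 114 139 145 141 138
  131 138 135 131 134 1
[... 1627 characters left out ...]
52  58  73  79  77  72  76  76  74  76  78  75  72  69  87 111 130
  136 140 143 141 142 141]
 [ 40  44  56  70  83  90  84  89  79  69  67  65  70  70  72  73  85 104
  122 136 147 144 143 146]
 [ 38  48  61  71 104 114 113 108  88  80  70  69  67  67  78  75  76  83
   87 114 135 145 140 144]
 [ 56  49  55  63  97 127 129 124 116 107  99  78  73  78  76  76  75  73
   79 102 123 129 128 136]
 [ 64  59  55  60  73 100 117 120 124 118 103  84  78  75  72  72  69  74
   72  77  86  93 114 139]
 [ 66  55  57  55  56  73  96 118 130 134 131 115  84  59  64  66  65  71
   72  71  63  63  93 127]
 [ 60  57  62  60  58  59  89 113 130 138 142 124  86  66  65  70  66  71
   70  57  43  54  83 122]]
```

View pics/c5.png

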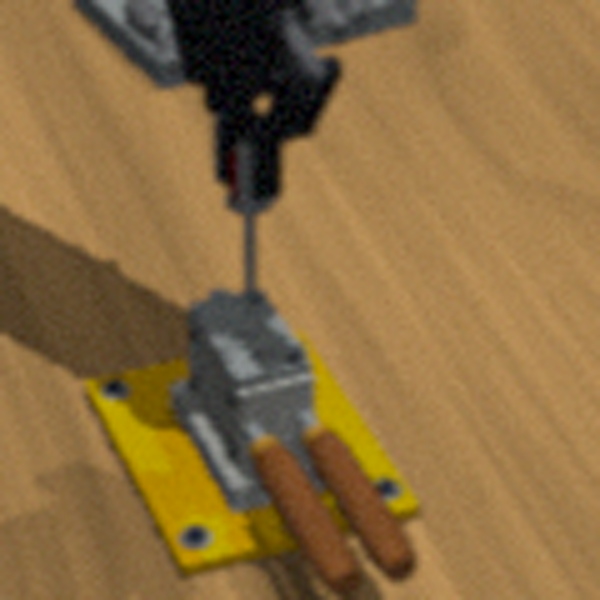

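The shaft is at u≈299.5 and the hole at u≈299.4, so they line up sideways. Lowering slowly and watching the force.

Call:
servo_tool(
  travel=[
    [0,0.01,-0.1],
    [0,0,-0.1],
    [0,0,-0.1],
    [0,0,-0.05],
    [0,0,0],
  ],
  turn=[
    [0,0,0],
    [0,0,0],
    [0,0,0],
    [0,0,0],
    [0,0,0],
  ],
)

```text
t: 12.15
position: [0.5131, 0.1118, 0.1546]
eef_rot: [-0.118, 0.993, -0.0, -0.001]
contact_force: [-0.6, 0.3, -0.4]
opening: 0.0168
finger_force: 39.2
```

Call:
servo_tool(
  travel=[
    [0,0,-0.05],
    [0,0,-0.05],
    [0,0,0],
    [0,0,0],
    [0,0,0],
  ],
  turn=[
    [0,0,0],
    [0,0,0],
    [0,0,0],
    [0,0,0],
    [0,0,0],
  ],
)

```text
t: 12.57
position: [0.5136, 0.1121, 0.1514]
eef_rot: [-0.119, 0.993, -0.0, 0.0]
contact_force: [-0.3, -0.3, -0.5]
opening: 0.0166
finger_force: 39.2
```

The tip is past the plate face without force, so it is in the hole. Going on down.

Call:
servo_tool(
  travel=[
    [0,0,-0.1],
    [0,0,-0.1],
    [0,0,-0.1],
    [0,0,-0.1],
    [0,0,-0.1],
  ],
  turn=[
    [0,0,0],
    [0,0,0],
    [0,0,0],
    [0,0,0],
    [0,0,0],
  ],
)

```text
t: 12.98
position: [0.5133, 0.1121, 0.1306]
eef_rot: [-0.119, 0.993, -0.0, -0.0]
contact_force: [0.3, -0.2, -1.2]
opening: 0.0162
finger_force: 39.2
```

Call:
servo_tool(
  travel=[
    [0,0,-0.15],
    [0,0,-0.15],
    [0,0,-0.15],
    [0,0,0],
    [0,0,0],
  ],
  turn=[
    [0,0,0],
    [0,0,0],
    [0,0,0],
    [0,0,0],
    [0,0,0],
  ],
)

```text
t: 13.4
position: [0.5133, 0.112, 0.1128]
eef_rot: [-0.119, 0.993, -0.0, -0.0]
contact_force: [-0.9, 0.0, 0.1]
opening: 0.0166
finger_force: 39.2
```

Call:
servo_tool(
  travel=[
    [0,0,-0.05],
    [0,0,-0.05],
    [0,0,-0.05],
    [0,0,-0.05],
    [0,0,0],
  ],
  turn=[
    [0,0,0],
    [0,0,0],
    [0,0,0],
    [0,0,0],
    [0,0,0],
  ],
)

```text
t: 13.82
position: [0.5132, 0.112, 0.1048]
eef_rot: [-0.119, 0.993, -0.0, -0.0]
contact_force: [-0.2, -0.2, -1.1]
opening: 0.0167
finger_force: 39.2
```

Call:
servo_tool(
  travel=[
    [0,0,-0.05],
    [0,0,-0.05],
    [0,0,-0.05],
    [0,0,-0.05],
    [0,0,0],
  ],
  turn=[
    [0,0,0],
    [0,0,0],
    [0,0,0],
    [0,0,0],
    [0,0,0],
  ],
)

```text
t: 14.23
position: [0.5132, 0.112, 0.0967]
eef_rot: [-0.119, 0.993, -0.0, -0.0]
contact_force: [-0.1, -0.9, -0.8]
opening: 0.0168
finger_force: 39.2
```

Call:
servo_tool(
  travel=[
    [0,0,-0.05],
    [0,0,-0.05],
    [0,0,-0.03],
    [0,0,0],
    [0,0,0],
  ],
  turn=[
    [0,0,0],
    [0,0,0],
    [0,0,0],
    [0,0,0],
    [0,0,0],
  ],
)

```text
t: 14.65
position: [0.5135, 0.1121, 0.092]
eef_rot: [-0.119, 0.993, -0.0, -0.0]
contact_force: [-0.1, 0.4, -0.9]
opening: 0.0164
finger_force: 39.2
```

Call:
servo_tool(
  travel=[
    [0,0,-0.03],
    [0,0,-0.02],
    [0,0,0],
    [0,0,0],
    [0,0,0],
  ],
  turn=[
    [0,0,0],
    [0,0,0],
    [0,0,0],
    [0,0,0],
    [0,0,0],
  ],
)

```text
t: 15.07
position: [0.5139, 0.1122, 0.0914]
eef_rot: [-0.119, 0.993, -0.0, 0.001]
contact_force: [-3.2, 0.5, 6.1]
opening: 0.0166
finger_force: 40.0
```

Collar seated (6 N up at z 0.0914). Release, rise, and turn above the handles.

Call:
servo_tool(
  travel=[
    [0,0,0.02],
    [0,0,0],
    [0,0,0],
    [0,0,0],
    [0,0,0],
  ],
  turn=[
    [0,0,0],
    [0,0,0],
    [0,0,0],
    [0,0,0],
    [0,0,0],
  ],
  grip=0.6,
)

```text
t: 15.48
position: [0.5134, 0.1121, 0.0907]
eef_rot: [-0.119, 0.993, -0.0, -0.0]
contact_force: [-0.2, 0.4, 0.0]
opening: 0.0513
finger_force: 0.0
```

Call:
servo_tool(
  travel=[
    [0,0,0.2],
    [0,0,0.5],
    [0,0,0.7],
    [0,0,0.7],
    [0,0,0.6],
  ],
  turn=[
    [0,0,0],
    [0,0,0],
    [0,0,0],
    [0,0,0],
    [0,0,0],
  ],
)

```text
t: 15.9
position: [0.5138, 0.112, 0.2015]
eef_rot: [-0.119, 0.993, 0.0, 0.001]
contact_force: [0.8, -0.1, 1.2]
opening: 0.0514
finger_force: 0.0
```

Call:
servo_tool(
  travel=[
    [0.03,-0.5,0],
    [0.03,-0.6,0],
    [0.04,-0.6,0],
    [0.04,-0.6,0],
    [0.04,-0.6,0],
  ],
  turn=[
    [0,0,0.97],
    [0,0,0.97],
    [0,0,0.97],
    [0,0,0.97],
    [0,0,0.97],
  ],
  grip=1,
)

```text
t: 16.32
position: [0.5207, -0.005, 0.1996]
eef_rot: [-0.401, 0.916, -0.0, 0.0]
contact_force: [0.7, 0.1, -0.2]
opening: 0.0853
finger_force: 0.0
```

Call:
servo_tool(
  travel=[
    [0,0,0],
    [0,0,0],
    [0,0,0],
    [0,0,0],
    [0,0,0],
  ],
  turn=[
    [0,0,0.97],
    [0,0,0.97],
    [0,0,0.97],
    [0,0,0.97],
    [0,0,0.97],
  ],
)

```text
t: 16.73
position: [0.5207, -0.0041, 0.1995]
eef_rot: [-0.647, 0.762, -0.0, 0.0]
contact_force: [-0.5, -0.5, 0.5]
opening: 0.085
finger_force: 0.0
```

Call:
servo_tool(
  travel=[
    [0,0,0],
    [0,0,0],
    [0,0,0],
    [0,0,0],
    [0,0,0],
  ],
  turn=[
    [0,0,0.97],
    [0,0,0.95],
    [0,0,0],
    [0,0,0],
    [0,0,0],
  ],
)

```text
t: 17.15
position: [0.5207, -0.0039, 0.1992]
eef_rot: [0.727, -0.686, 0.0, -0.0]
contact_force: [-0.7, 0.3, 0.6]
opening: 0.0853
finger_force: 0.0
```

```bash
python3 - <<'E'
from fit import *
t=snap('top','t6');s=snap('side','s6'); st=manip.sense(); print(st['position'],st['eef_rot'],st['q'],st['opening'])
for n in('red_pin_knob','swing_handle','fixed_handle'):
    for c in('top','side'): tip(c,n,3)
A=cv2.resize(t[215:300,235:335],None,fx=4,fy=4)[:,:,::-1]; C=cv2.resize(s[170:300,250:360],None,fx=3.6,fy=3.6)[:,:,::-1]
W=np.zeros((480,800,3),np.uint8); W[:340,:400]=A; W[:468,402:798]=C; cv2.imwrite('pics/c6.png',W)
E
```

```text
[ 0.5207047  -0.00387566  0.19902795] [ 7.27766797e-01 -6.85824676e-01  2.69587047e-05 -5.09247133e-05] [ 2.93593522e-01  2.09374225e-01 -3.35261544e-02 -4.10595033e-06
 -1.32778078e+00 -2.34268719e-01] 0.08569776441183836
top red_pin_knob 0.72 [ 0.4471 -0.374   0.0045] [479. 282.]
top red_pin_knob 0.63 [ 0.3303 -0.246   0.0134] [427. 329.]
top red_pin_knob 0.58 [ 0.4943 -0.146   0.0091] [387. 261.]
side red_pin_knob 0.85 [ 0.4482 -0.3758  0.0116] [346. 418.]
side red_pin_knob 0.76 [ 0.3307 -0.2444  0.0081] [265. 378.]
side red_pin_knob 0.71 [ 0.4955 -0.1411  0.0092] [326. 319.]
side swing_handle 0.51 [0.5135 0.1144 0.0837] [299. 227.]
top fixed_handle 0.56 [ 0.5044 -0.0031  0.055 ] [330. 254.]
side fixed_handle 0.58 [ 0.5027 -0.0085  0.0535] [311. 266.]
```

View pics/c6.png

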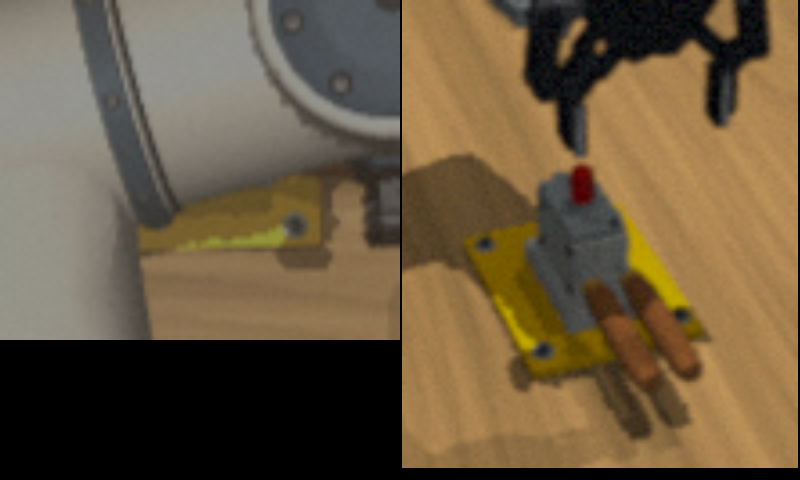

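The pin stands home in the shut mould (knob at crop 580,185), with the fingers astride the line of the handles. Descend and squeeze.

Call:
servo_tool(
  travel=[
    [0,0,-0.5],
    [0,0,-0.7],
    [0,0,-0.7],
    [0,0,-0.7],
    [0,0,-0.5],
  ],
  turn=[
    [0,0,0],
    [0,0,0],
    [0,0,0],
    [0,0,0],
    [0,0,0],
  ],
)

```text
t: 17.97
position: [0.5195, -0.004, 0.0725]
eef_rot: [0.728, -0.685, -0.001, 0.001]
contact_force: [0.5, -0.6, -0.5]
opening: 0.0854
finger_force: 0.0
```

Call:
servo_tool(
  travel=[
    [0,0,-0.3],
    [0,0,-0.3],
    [0,0,-0.3],
    [0,0,-0.15],
    [0,0,0],
  ],
  turn=[
    [0,0,0],
    [0,0,0],
    [0,0,0],
    [0,0,0],
    [0,0,0],
  ],
)

```text
t: 18.38
position: [0.5197, -0.0041, 0.0316]
eef_rot: [0.728, -0.685, -0.001, 0.001]
contact_force: [0.5, 0.6, 0.5]
opening: 0.0855
finger_force: 0.0
```

Call:
servo_tool(
  travel=[
    [0,0,0],
    [0,0,0],
    [0,0,0],
    [0,0,0],
    [0,0,0],
  ],
  turn=[
    [0,0,0],
    [0,0,0],
    [0,0,0],
    [0,0,0],
    [0,0,0],
  ],
  grip=0,
  force=40,
)

```text
t: 18.8
position: [0.5207, -0.0039, 0.034]
eef_rot: [0.728, -0.685, 0.0, -0.0]
contact_force: [-3.2, 0.4, 5.2]
opening: 0.0488
finger_force: 41.3
```

Call:
servo_tool(
  travel=[
    [0,0,0],
    [0,0,0],
    [0,0,0],
    [0,0,0],
    [0,0,0],
  ],
  turn=[
    [0,0,0],
    [0,0,0],
    [0,0,0],
    [0,0,0],
    [0,0,0],
  ],
)

```text
t: 19.22
position: [0.5207, -0.0039, 0.034]
eef_rot: [0.729, -0.685, 0.0, -0.0]
contact_force: [-2.9, 1.1, 5.7]
opening: 0.049
finger_force: 41.3
```

```bash
python3 - <<'E'
from fit import *
s=snap('side','s7'); st=manip.sense(); print(st['position'],st['opening'],st['finger_force'],st['contact_force'])
cv2.imwrite('pics/c7.png',cv2.resize(s[150:370,200:440],None,fx=2.5,fy=2.5)[:,:,::-1])
E
```

```text
[ 0.52071543 -0.00388794  0.03395815] 0.04833826019834457 41.3255900144577 [-2.79908211  1.13231181  6.0055885 ]
```

View pics/c7.png

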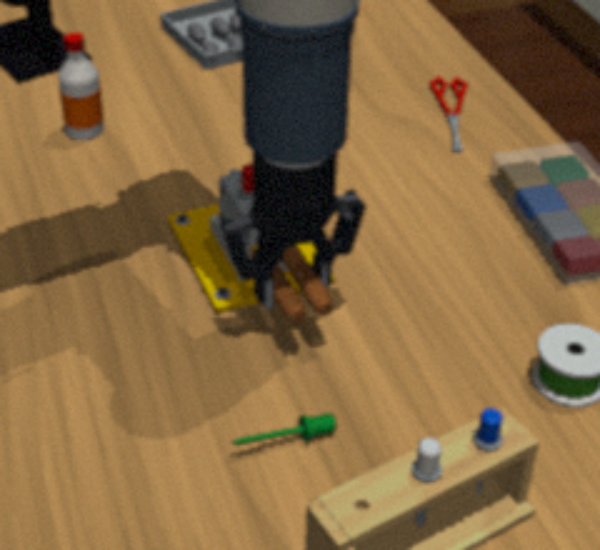

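The fingers hold both grips (crop 290,290), the red knob still stands in the mould (248,178), and the white and blue pins, bottle and spool are in place. Handing in.

```bash
python3 -c "
from cell import manip
print(manip.sign_off())"
```

```text
the job is handed in; nothing more can be done
None
```

I handed the job in at about 19 s with the mould shut, the red pin home on its collar and both handles still squeezed at about 41 N; the sign-off returned no verdict.

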